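Balance the loaded centrifuge rotor

TASK

The swing-out rotor is full but out of balance: none of its six loads faces its own kind across the hub. Change them round until the two 50 ml tubes, the two sleeved 15 ml tubes and the two microtube inserts each sit in directly opposite cups, standing fully down in the rotor; the white rack is free for parking one on the way. Keep every tube and insert upright throughout.

Things in the scene. Friction and masses are not known exactly. Their poses are not given: they have to be found in the camera images.
- rotor: Six-place rotor on a stand (fixed, does not turn), 216 mm across: hub, six arms, six upright steel cups. Origin on the bench under the hub, z up. Cup axes 80 mm from it, at 0, 60, 120, 180, 240, 300 degrees from its x axis towards y. Each cup 38 mm wide inside, floor 25 mm, flared rim (47 mm wide) 94 mm above the bench. Hub and arms no higher than 94 mm.
- rack: Low white parking rack with a grey floor (fixed), 196 x 62 x 66 mm, three empty round bores in a row. Origin on the bench under its centre, x along its length, z up. Bores at x = -62, 0 and +62 mm, y = 0, 38 mm wide; plate top 64 mm above the bench. What is parked stands on its floor, 8 mm above the bench.
- tube50_a: 50 ml screw-cap tube: barrel 28 mm in diameter, wide green cap 34 mm in diameter, 94 to 114 mm above the origin (its top). Origin: centre of its underside, z up its axis. Grip the head from above, 102 mm over the origin, and lift it straight out; yaw is free. Stands alone if upright. 55 g.
- tube50_b: 50 ml screw-cap tube: barrel 28 mm in diameter, wide green cap 34 mm in diameter, 94 to 114 mm above the origin (its top). Origin: centre of its underside, z up its axis. Grip the head from above, 102 mm over the origin, and lift it straight out; yaw is free. Stands alone if upright. 55 g.
- sleeve15_a: Slim 15 ml tube fixed in a dark grey sleeve, one piece: sleeve 29 mm in diameter, its flange 35 mm and ending 75 mm above the origin; above it the 17 mm tube and a narrow green cap, 21 mm in diameter, 102 to 122 mm up. Origin: centre of its underside, z up its axis. Grip the head from above, 102 mm over the origin, and lift it straight out; yaw is free. Stands alone if upright. 55 g.
- sleeve15_b: Slim 15 ml tube fixed in a dark grey sleeve, one piece: sleeve 29 mm in diameter, its flange 35 mm and ending 75 mm above the origin; above it the 17 mm tube and a narrow green cap, 21 mm in diameter, 102 to 122 mm up. Origin: centre of its underside, z up its axis. Grip the head from above, 102 mm over the origin, and lift it straight out; yaw is free. Stands alone if upright. 55 g.
- micro_a: Bare metal microtube insert: barrel 29 mm in diameter, ribbed head 35 mm in diameter, 83 to 106 mm above the origin, with four small white snap lids on its flat top (to 110 mm). Origin: centre of its underside, z up its axis. Grip the head from above, 102 mm over the origin, and lift it straight out; yaw is free. Stands alone if upright. 55 g.
- micro_b: Bare metal microtube insert: barrel 29 mm in diameter, ribbed head 35 mm in diameter, 83 to 106 mm above the origin, with four small white snap lids on its flat top (to 110 mm). Origin: centre of its underside, z up its axis. Grip the head from above, 102 mm over the origin, and lift it straight out; yaw is free. Stands alone if upright. 55 g.
Things that resemble listed ones, but are neither listed nor needed, are in the scene too. What is shaped like the sleeve15_b but purple is not meant. What is shaped like the tube50_b but yellow is not meant.

How it is judged (in metres and radians):
At the end, for the whole second after the job is handed in: All six loads are in rotor cups: underside within 8 mm of the cup floor, 68 to 92 mm from the rotor's axis, tilted less than 0.25 rad and at rest; the two of each kind are in opposite cups (more than 149.5 mm apart; the cups are 160 mm apart) (z of tube50_a in the frame of rotor between 0.018 and 0.033 m and horizontal distance between tube50_a and rotor between 0.068 and 0.092 m and angle between each of tube50_a, sleeve15_b, sleeve15_a, micro_b, micro_a, tube50_b's own z axis and vertical below 0.25 rad and linear speed of each of tube50_a, sleeve15_b, sleeve15_a, micro_b, micro_a, tube50_b below 0.03 m/s and z of sleeve15_b in the frame of rotor between 0.018 and 0.033 m and horizontal distance between sleeve15_b and rotor between 0.068 and 0.092 m and z of sleeve15_a in the frame of rotor between 0.018 and 0.033 m and horizontal distance between sleeve15_a and rotor between 0.068 and 0.092 m and z of micro_b in the frame of rotor between 0.018 and 0.033 m and horizontal distance between micro_b and rotor between 0.068 and 0.092 m and z of micro_a in the frame of rotor between 0.018 and 0.033 m and horizontal distance between micro_a and rotor between 0.068 and 0.092 m and z of tube50_b in the frame of rotor between 0.018 and 0.033 m and horizontal distance between tube50_b and rotor between 0.068 and 0.092 m and horizontal distance between tube50_a and tube50_b above 0.1495 m and horizontal distance between sleeve15_a and sleeve15_b above 0.1495 m and horizontal distance between micro_a and micro_b above 0.1495 m); the robot touches nothing.
It fails at once if a tube or insert is tipped by more than 0.6 rad (angle between any of tube50_a, sleeve15_b, sleeve15_a, micro_b, micro_a, tube50_b's own z axis and vertical above 0.6 rad).
It also fails if it takes over 102 s, if anything falls off the work surface, if the arm or the gripper's body presses on something with over 40 N, if the wrist force passes 120 N, or if a joint passes its speed limit or range.

ROBOT

A 6-joint arm with a two-finger parallel gripper is mounted at the origin on a cart in front of the work surface, level with it; the furniture and walls round the work are solid. World frame = base frame: x ahead of the robot, y to its left, z up, the work surface at z = 0. Lengths are in mm, angles in degrees, forces in N, time in s.
With the tool pointing down it reaches from about 300 to 850 mm from the base axis. Payload 4.2 kg.
Tool frame: the origin (TCP) lies midway between the tips of the shut fingers; the grasp point (between the pads) lies 19 mm behind it; z points along the fingers, y is the line along which they close (so a half turn about z gives the same grasp; the last joint's range is limited). The gripper opens to 91 mm and grips with 3 to 60 N. Pads are 32 mm wide; open, the fingers measure 118 mm over their backs; the gripper's body (76 mm by 178 mm) begins 60 mm behind the grasp point.
Start: joints at [75.86, 18.312, 89.639, -0, 72.044, -1.146], TCP at [129.296, 560.291, 213.976] pointing down, gripper open.
Joint ranges: [-177.97, 177.97], [-48.28, 115.42], [12.27, 149.76], [-77.06, 257.06], [2.81, 150.46], [-146.56, 146.56]. Speed limits (degrees/s): [147.25, 147.25, 180, 180, 180, 180].

INTERFACE

Orientations are given as [roll, pitch, yaw] about the fixed x, y, z axes, in that order (R = Rz(yaw) Ry(pitch) Rx(roll)).
In Python, from workcell import state, grab_frame, camera_model, job_done gives the robot as it stands.
- The arm moves only by the shell command python3 -m pendant [OPENING] [FORCE], which reads ROWS from standard input. ROWS is a JSON list that holds a single list of rows (three levels of brackets), with 1 to 8 rows, each of 6 numbers: dx, dy, dz in shares of the most that a row can go, 1 being 50 mm, then a rotation vector rx, ry, rz in normalised numbers (1 is 4 rad); each row shifts and turns the commanded pose from where the row before left it, along the tool's axes as they then stand; what a row does not reach is not made up. A row lasts 1/10 s, in which the tool goes at most 50 mm and 8.59 degrees, less where a joint would pass 70% of its speed; a pose out of reach is approached as far as the arm can. OPENING is the finger opening in mm, set as the command begins (- or left out keeps the last). The fingers move at their own pace and stop on an object; FORCE is the grip in N (left out, the last holds). Time passes only in rows, so rows that do not move let the fingers close. It prints the time, the measured TCP pose, the force, the opening and the grip force at its end. No shift or turn number may pass 1 either way. Input that does not fit is refused with a message, and nothing moves.
- state(): the state, without advancing time (a new reading comes with each control period).
- grab_frame(name): name is "side" or "top"; returns the picture (400x640x3 uint8, blue, green, red); there is no depth.
- camera_model(name): a dict with "fx", "fy", "cx", "cy" (pixels), "T" (4x4, takes a point from camera to world coordinates). Camera axes: x right, y up, looking along -z (the intrinsics and any distortion apply to the point x, -y, -z); pixel columns grow to the right and rows downward; lengths in mm; the calibration is good to about 2 mm. A picture is of the moment at which its call begins. camera_model takes no time and is no camera call.
- job_done(): hands the job in; it is judged then, once.
The state is a dict: "time_s": time; "qpos": joint angles; "qvel": joint speeds; "effort": joint torques, N m; "ee_pos": TCP position; "ee_rot": TCP orientation; "force": force on the tool from outside, world axes, zero at the start; "torque": the same for the moment, N m; "gripper_width": finger opening in mm; "gripper_force": force on a finger pad.
Only numpy, scipy, OpenCV 4.12 (cv2) and the standard library are available. Lean on these libraries where they do the work, as an engineer would, in place of code of your own. Each camera call takes 0.05 s, during which the arm holds its last target. There are 200 camera calls.

## Working session

There is one attempt and no reset: what is moved stays moved. The work goes in short steps, Python scripts to look and compute and a shell command to move; the robot and the scene stay as the last step left them, time stands still between calls to the robot, and variables do not carry over. Pictures are saved under pics/ and viewed, at most 14 in all, crops included, and the job is handed in when it is done.

```bash
mkdir -p pics; ls; python3 - <<'E'
from workcell import *
import cv2
for n in("side","top"):
    cv2.imwrite(f"pics/{n}0.png",grab_frame(n)); m=camera_model(n); print(n,m)
s=state(); print(s["ee_pos"],s["ee_rot"],s["time_s"],s["gripper_width"])
E
```

```text
pics
side {'fx': 458.0735380352046, 'fy': 458.0735380352046, 'cx': 327.2831103266766, 'cy': 195.80118100856552, 'T': array([[ 9.75929129e-01,  1.26166733e-01, -1.77888423e-01,
         3.44187244e+02],
       [-2.17979236e-01,  5.90053118e-01, -7.77381741e-01,
        -9.33464811e+02],
       [ 6.88390412e-03,  7.97445467e-01,  6.03351753e-01,
         7.55649187e+02],
       [ 0.00000000e+00,  0.00000000e+00,  0.00000000e+00,
         1.00000000e+00]])}
top {'fx': 393.3993287518021, 'fy': 393.3993287518021, 'cx': 321.35822721561726, 'cy': 200.2679121325564, 'T': array([[ 3.76922949e-03,  9.81266168e-01, -1.92620096e-01,
         3.56981984e+02],
       [-9.99926160e-01,  5.92373436e-03,  1.06105696e-02,
         4.40631475e+00],
       [ 1.15528233e-02,  1.92565879e-01,  9.81216039e-01,
         9.14670494e+02],
       [ 0.00000000e+00,  0.00000000e+00,  0.00000000e+00,
         1.00000000e+00]])}
[129.19703258 559.84897554 213.21849378] [-1.79910762e+02  7.67872873e-04  1.67006273e+02] 0.1 91.38265281724281
```

View pics/side0.png

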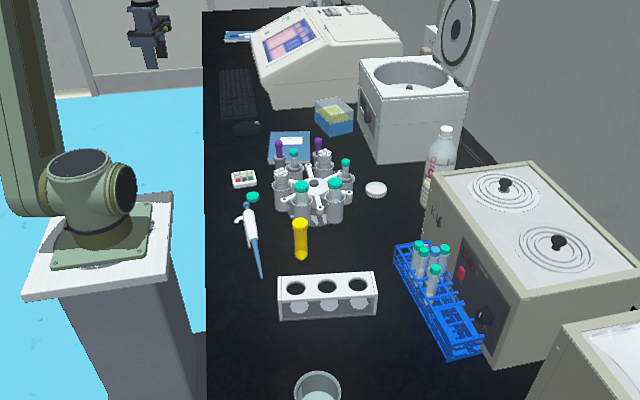

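View pics/top0.png

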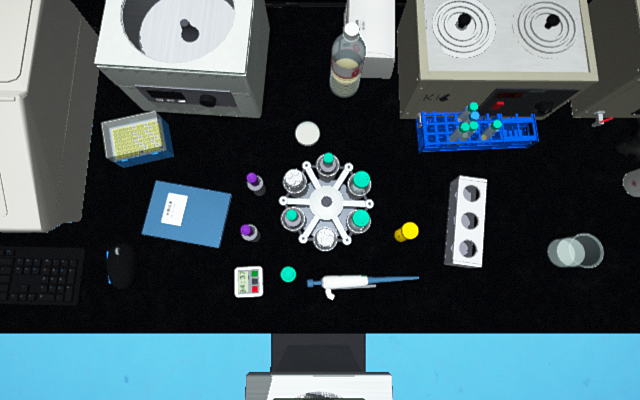

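Candidates in the top view are green wide caps at (362,179) and (361,218), green narrow caps at (328,158) and (291,216), and microtube inserts at (293,181) and (326,238). The purple ones at (254,182) and (249,232), the yellow one at (408,231) and the loose cap at (288,274) don't match the description. I'll confirm with an enlarged crop.

```bash
python3 - <<'E'
import cv2,numpy as np
a=cv2.imread("pics/top0.png")[145:260,270:385]; b=cv2.imread("pics/side0.png")[140:230,255:370]
f=lambda i:cv2.resize(i,None,fx=5,fy=5,interpolation=cv2.INTER_CUBIC)
cv2.imwrite("pics/ctop.png",f(a)); cv2.imwrite("pics/cside.png",f(b))
E
```

```text
(no output)
```

View pics/ctop.png

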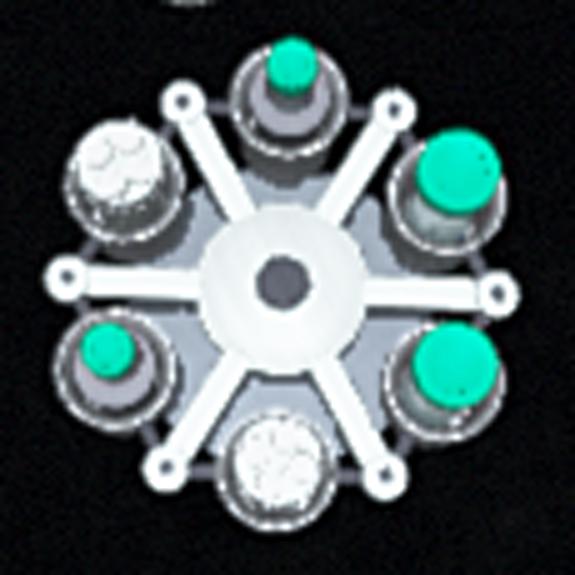

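View pics/cside.png

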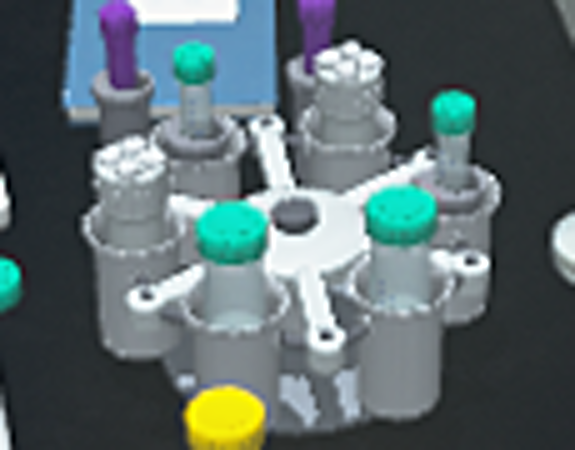

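The crops confirm the loads. Clockwise from the far cup in the top crop they are: sleeve (293,66), 50 ml (460,171), 50 ml (457,366), micro (277,460), sleeve (108,348), micro (120,160). Purple and yellow objects stand outside the rotor.

A 3-cycle solves it: micro P3→park, sleeve P4→P3, 50 ml P2→P4, micro→P2.

```bash
cat > h.py <<'E'
import numpy as np
from workcell import *
from scipy.optimize import least_squares
C={n:camera_model(n) for n in("side","top")}
def ray(n,p):
    m=C[n]; d=m["T"][:3,:3]@np.array([(p[0]-m["cx"])/m["fx"],-(p[1]-m["cy"])/m["fy"],-1]); return m["T"][:3,3],d
def proj(n,X):
    m=C[n]; q=m["T"][:3,:3].T@(np.atleast_2d(X)-m["T"][:3,3]).T
    return np.array([m["cx"]-m["fx"]*q[0]/q[2], m["cy"]+m["fy"]*q[1]/q[2]]).T
def atz(n,p,z): o,d=ray(n,p); return o+d*(z-o[2])/d[2]
def tri(ps,pt):
    A=[];b=[]
    for n,p in(("side",ps),("top",pt)):
        o,d=ray(n,p); d=d/np.linalg.norm(d); M=np.eye(3)-np.outer(d,d); A.append(M); b.append(M@o)
    A=np.vstack(A);b=np.hstack(b); x,*_=np.linalg.lstsq(A,b,rcond=None); return x,np.linalg.norm(A@x-b)
E
cat > m.py <<'E'
from h import *
np.set_printoptions(precision=1,suppress=True)
t=lambda p:((p[0]+.5)/5-.5+270,(p[1]+.5)/5-.5+145)
s=lambda p:((p[0]+.5)/5-.5+255,(p[1]+.5)/5-.5+140)
N=["S0","T1","T2","M3","S4","M5","hub"]
T=[(293,66),(460,171),(457,366),(277,460),(108,348),(120,160),(283,281)]
S=[(455,105),(402,205),(231,222),(132,158),(195,53),(350,63),(295,214)]
P=[]
for n,a,b in zip(N,S,T): x,r=tri(s(a),t(b)); P.append(x); print(n,x,round(r,1))
R=[(290,98),(447,196),(444,382),(277,472),(117,368),(124,185)]
Q=np.array([atz("top",t(p),94)[:2] for p in R]); print("rims",Q.round(1).tolist())
for nm,D in(("rims",Q),("heads",np.array(P[:6])[:,:2])):
    f=lambda v:(D-v[:2]-80*np.c_[np.cos(v[2]-np.arange(6)*np.pi/3),np.sin(v[2]-np.arange(6)*np.pi/3)]).ravel()
    r=least_squares(f,[350,0,0]); print(nm,r.x[:2],np.degrees(r.x[2]),r.fun.reshape(6,2).tolist())
    print((r.x[:2]+80*np.c_[np.cos(r.x[2]-np.arange(6)*np.pi/3),np.sin(r.x[2]-np.arange(6)*np.pi/3)]))
for a,b in(((297,287),(471,193)),((327,286),(470,220)),((358,284),(469,249))): print("bore",tri(a,b),atz("top",b,64))
E
python3 m.py
```

```text
S0 [597.7 -17.6 145.7] 2.1
T1 [555.3 -85.7 139.1] 1.5
T2 [475.  -83.2 139.6] 1.3
M3 [438.2 -11.6 133. ] 2.0
S4 [480.6  55.5 146.8] 1.8
M5 [560.8  53.  132.1] 1.5
hub [518.3 -14.9  90.3] 0.9
rims [[597.8, -17.7], [554.6, -85.1], [474.1, -82.7], [435.8, -12.4], [479.3, 55.1], [558.5, 53.5]]
rims [516.7 -14.9] -1.8151084436988945 [[1.1358256605452652, -0.27406299828394065], [0.14093897638501574, 0.2720796803493215], [-0.4379039639735325, 0.1855527746524217], [-0.9051053648993843, -0.03266626922081839], [0.37391074902969734, -0.5417853217572883], [-0.3076660570869336, 0.3908821219713161]]
[[596.6 -17.4]
 [554.4 -85.4]
 [474.5 -82.9]
 [436.7 -12.3]
 [478.9  55.6]
 [558.8  53.1]]
heads [517.9 -14.9] -2.173818582612554 [[-0.18742064726546914, 0.36135272565635956], [0.019936033438803236, -0.04526572025464759], [-0.38178860688713456, -0.503100051890641], [0.24479655644563536, 0.29210934235410235], [0.052307049703806285, -0.32186267433759497], [0.2521696145643091, 0.21676637847239988]]
[[597.9 -18. ]
 [555.3 -85.7]
 [475.3 -82.7]
 [438.  -11.9]
 [480.6  55.8]
 [560.5  52.8]]
bore (array([ 479. , -328.3,   86.8]), np.float64(81.07799685417261)) [ 542.4 -337.2   64. ]
bore (array([ 482.5, -331.2,   63.1]), np.float64(0.7193481796124486)) [ 481.9 -330.8   64. ]
bore (array([ 480.4, -337.7,   65.3]), np.float64(88.74736211175603)) [ 418.6 -324.2   64. ]
```

The heights agree with the text: 50 ml tops at 139, sleeves 147, micro crowns 132, bores 63. The rotor centre is about (517.5,-15), yaw about -2°. With yaw 90 (fingers closing along world x) every grasp is clear of its neighbours, so I'll turn once and keep it there. Tool axes are then dx = world y, dy = world x, dz = down.

Units first: shifts go in shares of 50 mm and turns go in shares of 4 rad. So 8.5 degrees is 0.0371.

```bash
echo '[[[0,0,0,0,0,0.0371],[0,0,0,0,0,0.0371],[0,0,0,0,0,0.0371],[0,0,0,0,0,0.0371],[0,0,0,0,0,0.0371],[0,0,0,0,0,0.0371],[0,0,0,0,0,0.0371],[0,0,0,0,0,0.0371]]]' | python3 -m pendant 62
echo '[[[0,0,0,0,0,0.0371],[0,0,0,0,0,0.0022],[0,0,0,0,0,0],[0,0,0,0,0,0]]]' | python3 -m pendant
```

```text
time_s: 0.9
ee_pos: [129.2, 560.0, 213.5]
ee_rot: [-180.0, 0.1, 98.7]
force: [0.1, 1.6, -0.1]
gripper_width: 61.9
gripper_force: 0.0
time_s: 1.3
ee_pos: [129.3, 560.2, 213.8]
ee_rot: [-180.0, 0.0, 90.1]
force: [0.7, 0.4, 0.5]
gripper_width: 62.1
gripper_force: 0.0
```

Scaled: -41 mm is -0.82, 22 mm is 0.44.

```bash
echo '[[[-0.82,0.44,0,0,0,0],[-0.82,0.44,0,0,0,0],[-0.82,0.44,0,0,0,0],[-0.82,0.44,0,0,0,0],[-0.82,0.44,0,0,0,0],[-0.82,0.44,0,0,0,0],[-0.82,0.44,0,0,0,0],[-0.82,0.44,0,0,0,0]]]' | python3 -m pendant
echo '[[[-0.82,0.44,0,0,0,0],[-0.82,0.44,0,0,0,0],[-0.82,0.44,0,0,0,0],[-0.82,0.44,0,0,0,0],[-0.82,0.44,0,0,0,0],[-0.78,0.44,0,0,0,0],[0,0,0,0,0,0],[0,0,0,0,0,0]]]' | python3 -m pendant
```

```text
time_s: 2.1
ee_pos: [305.8, 230.7, 214.2]
ee_rot: [179.9, -0.0, 90.1]
force: [0.3, 0.7, -0.1]
gripper_width: 62.3
gripper_force: 0.0
time_s: 2.9
ee_pos: [437.3, -12.3, 213.7]
ee_rot: [-179.9, -0.0, 89.9]
force: [-0.2, 0.1, -0.1]
gripper_width: 62.2
gripper_force: 0.0
```

Scaled: 30 mm is 0.6, 26 mm is 0.52.

```bash
echo '[[[0,0,0.6,0,0,0],[0,0,0.6,0,0,0],[0,0,0.52,0,0,0],[0,0,0.4,0,0,0],[0,0,0,0,0,0],[0,0,0,0,0,0]]]' | python3 -m pendant
echo '[[[0,0,0,0,0,0],[0,0,0,0,0,0],[0,0,0,0,0,0],[0,0,0,0,0,0],[0,0,0,0,0,0],[0,0,0,0,0,0],[0,0,0,0,0,0],[0,0,0,0,0,0]]]' | python3 -m pendant 20 25
python3 -c "
from workcell import *;import cv2
cv2.imwrite('pics/s1.png',cv2.resize(grab_frame('side')[110:240,220:400],None,fx=4,fy=4))"
```

```text
time_s: 3.5
ee_pos: [437.2, -10.7, 108.4]
ee_rot: [180.0, -0.0, 90.1]
force: [0.9, 0.2, 0.5]
gripper_width: 62.2
gripper_force: 0.0
time_s: 4.3
ee_pos: [437.8, -11.7, 108.5]
ee_rot: [179.9, -0.0, 90.0]
force: [-1.5, -0.1, 5.1]
gripper_width: 34.2
gripper_force: 25.0
```

View pics/s1.png

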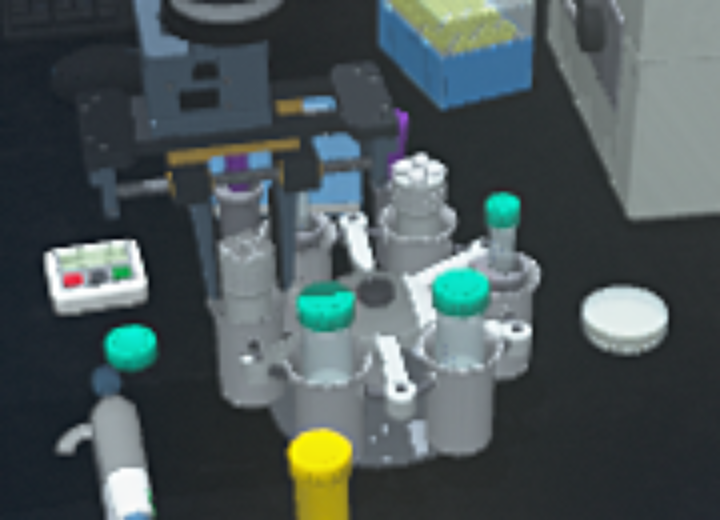

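The picture shows the fingers closed round the micro head at (245,250), everything upright. Now lift it and carry it to the rack's middle bore.

Scaled: -30 mm is -0.6, -20 mm is -0.4.

```bash
echo '[[[0,0,-0.2,0,0,0],[0,0,-0.4,0,0,0],[0,0,-0.6,0,0,0],[0,0,-0.6,0,0,0],[0,0,-0.6,0,0,0],[0,0,-0.3,0,0,0],[0,0,0,0,0,0]]]' | python3 -m pendant
echo '[[[-0.6,0.09,0,0,0,0],[-0.9,0.12,0,0,0,0],[-0.9,0.12,0,0,0,0],[-0.9,0.12,0,0,0,0],[-0.9,0.12,0,0,0,0],[-0.9,0.12,0,0,0,0],[-0.8,0.12,0,0,0,0],[-0.486,0.08,0,0,0,0]]]' | python3 -m pendant
echo '[[[0,0,0.4,0,0,0],[0,0,0.4,0,0,0],[0,0,0,0,0,0],[0,0,0,0,0,0],[0,0,0,0,0,0],[0,0,0,0,0,0]]]' | python3 -m pendant
python3 -c "
from workcell import *;import cv2,numpy as np
f=lambda i:cv2.resize(i,None,fx=3,fy=3)
a=f(grab_frame('side')[160:340,250:400]);b=f(grab_frame('top')[160:280,400:520]);c=np.zeros((540,360,3),'uint8');c[:360]=b
cv2.imwrite('pics/s2.png',np.hstack([a,c[:, :349]]))"
```

```text
time_s: 5.05
ee_pos: [438.6, -11.8, 245.3]
ee_rot: [179.7, 0.0, 90.0]
force: [0.7, 0.5, 0.2]
gripper_width: 34.3
gripper_force: 25.0
time_s: 5.85
ee_pos: [481.2, -333.6, 240.9]
ee_rot: [-179.9, -0.1, 89.9]
force: [-0.1, 1.2, -0.4]
gripper_width: 34.1
gripper_force: 25.0
time_s: 6.45
ee_pos: [482.4, -331.1, 204.0]
ee_rot: [179.9, 0.1, 90.0]
force: [0.8, -0.1, 0.9]
gripper_width: 34.1
gripper_force: 25.0
```

View pics/s2.png

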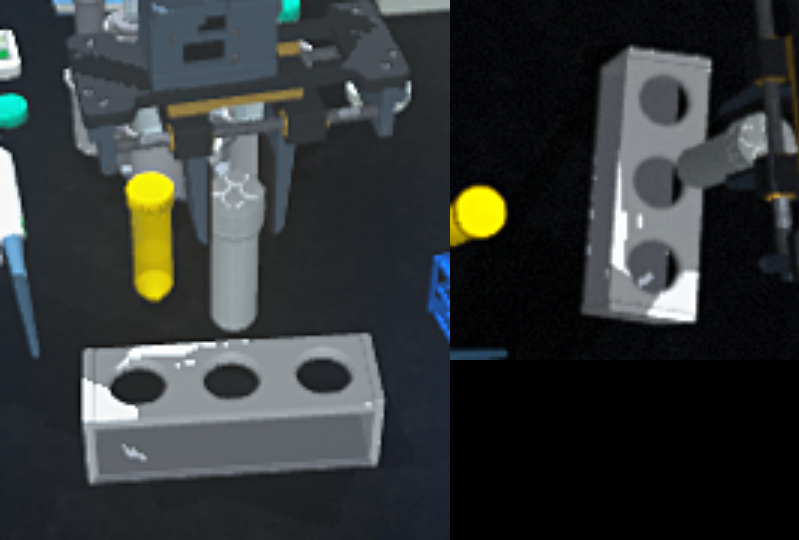

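The micro hangs upright above the middle bore, at top crop (660,183) and side (231,380). Lowering it.

Scaled: 30 mm is 0.6, 20 mm is 0.4.

```bash
echo '[[[0,-0.02,0.6,0,0,0],[0,0,0.4,0,0,0],[0,0,0.4,0,0,0],[0,0,0.3,0,0,0],[0,0,0,0,0,0],[0,0,0,0,0,0]]]' | python3 -m pendant
echo '[[[0,0,0.2,0,0,0],[0,0,0.16,0,0,0],[0,0,0.12,0,0,0],[0,0,0.04,0,0,0],[0,0,0,0,0,0],[0,0,0,0,0,0]]]' | python3 -m pendant
```

```text
time_s: 7.15
ee_pos: [481.2, -331.1, 118.5]
ee_rot: [180.0, 0.0, 90.0]
force: [0.1, -0.2, -0.9]
gripper_width: 34.5
gripper_force: 25.0
time_s: 7.75
ee_pos: [481.0, -331.0, 91.9]
ee_rot: [180.0, 0.0, 90.0]
force: [-0.6, 0.5, 0.4]
gripper_width: 34.4
gripper_force: 25.0
```

Scaled: 0.5 mm is 0.01.

```bash
echo '[[[0,0,0.01,0,0,0],[0,0,0,0,0,0],[0,0,0,0,0,0],[0,0,0,0,0,0],[0,0,0,0,0,0]]]' | python3 -m pendant 62
echo '[[[0,0,-0.2,0,0,0],[0,0,-0.4,0,0,0],[0,0,-0.6,0,0,0],[0,0,-0.8,0,0,0],[0,0,-0.44,0,0,0],[0,0,0,0,0,0]]]' | python3 -m pendant
echo '[[[0.9,0,0,0,0,0],[0.9,0,0,0,0,0],[0.9,0,0,0,0,0],[0.9,0,0,0,0,0],[0.9,0,0,0,0,0],[0.9,0,0,0,0,0],[0.9,0,0,0,0,0],[0.8,0,0,0,0,0]]]' | python3 -m pendant
echo '[[[0.64,-0.01,0,0,0,0],[0,0,0,0,0,0],[0,0,0,0,0,0],[0,0,0,0,0,0]]]' | python3 -m pendant
python3 -c "
from workcell import *;import cv2,numpy as np
f=lambda i:cv2.resize(i,None,fx=3,fy=3)
a=f(grab_frame('side')[160:340,250:400]);b=f(grab_frame('top')[160:280,400:520]);c=np.zeros((540,360,3),'uint8');c[:360]=b
cv2.imwrite('pics/s3.png',np.hstack([a,c[:, :349]]))"
```

```text
time_s: 8.25
ee_pos: [480.9, -331.0, 91.4]
ee_rot: [180.0, -0.0, 90.0]
force: [0.2, 0.1, -0.2]
gripper_width: 61.9
gripper_force: 0.0
time_s: 8.85
ee_pos: [482.7, -332.3, 218.1]
ee_rot: [179.6, 0.3, 90.0]
force: [-0.3, 0.4, -0.4]
gripper_width: 61.8
gripper_force: 0.0
time_s: 9.65
ee_pos: [479.8, 26.0, 212.6]
ee_rot: [-179.9, -0.0, 90.0]
force: [1.1, -0.8, 0.0]
gripper_width: 62.1
gripper_force: 0.0
time_s: 10.05
ee_pos: [480.0, 55.2, 213.0]
ee_rot: [-179.9, 0.0, 90.0]
force: [-0.1, -0.3, 0.2]
gripper_width: 62.1
gripper_force: 0.0
```

View pics/s3.png

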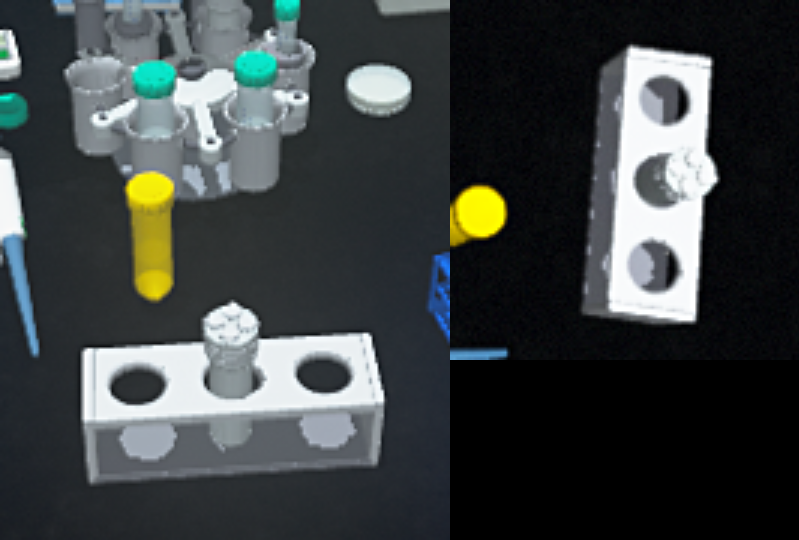

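The micro is parked upright in the middle bore, head at (231,330) in the side crop. Now the near-left sleeve (P4): grip, lift, carry to P3.

Scaled: 30 mm is 0.6, 25 mm is 0.5.

```bash
echo '[[[0,0,0.6,0,0,0],[0,0,0.6,0,0,0],[0,0,0.5,0,0,0],[0,0,0.36,0,0,0],[0,0,0,0,0,0],[0,0,0,0,0,0]]]' | python3 -m pendant
echo '[[[0,0,0,0,0,0],[0,0,0,0,0,0],[0,0,0,0,0,0],[0,0,0,0,0,0],[0,0,0,0,0,0],[0,0,0,0,0,0],[0,0,0,0,0,0],[0,0,0,0,0,0]]]' | python3 -m pendant 10 25
echo '[[[0,0,-0.2,0,0,0],[0,0,-0.4,0,0,0],[0,0,-0.6,0,0,0],[0,0,-0.6,0,0,0],[0,0,-0.6,0,0,0],[0,0,-0.2,0,0,0],[0,0,0,0,0,0],[0,0,0,0,0,0]]]' | python3 -m pendant
echo '[[[-0.34,-0.22,0,0,0,0],[-0.34,-0.22,0,0,0,0],[-0.34,-0.22,0,0,0,0],[-0.32,-0.19,0,0,0,0],[0,0,0,0,0,0],[0,0,0,0,0,0],[0,0,0,0,0,0]]]' | python3 -m pendant
python3 -c "
from workcell import *;import cv2
cv2.imwrite('pics/s4.png',cv2.resize(grab_frame('side')[110:240,220:400],None,fx=4,fy=4))"
```

```text
time_s: 10.75
ee_pos: [480.7, 55.4, 110.7]
ee_rot: [180.0, -0.0, 89.9]
force: [-0.6, -0.2, -1.2]
gripper_width: 62.3
gripper_force: 0.0
time_s: 11.55
ee_pos: [480.3, 56.1, 110.6]
ee_rot: [180.0, -0.0, 90.0]
force: [0.4, -0.0, 2.7]
gripper_width: 20.1
gripper_force: 25.0
time_s: 12.35
ee_pos: [479.5, 55.9, 239.2]
ee_rot: [-179.9, 0.0, 90.0]
force: [-0.3, -0.2, -1.6]
gripper_width: 20.1
gripper_force: 25.0
time_s: 13.05
ee_pos: [437.9, -10.5, 239.7]
ee_rot: [-179.9, -0.0, 90.0]
force: [1.2, -0.1, -1.0]
gripper_width: 20.3
gripper_force: 25.0
```

View pics/s4.png

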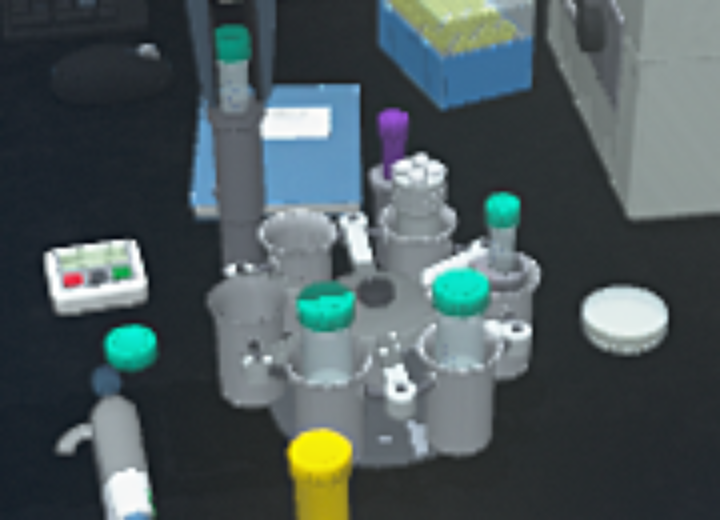

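The sleeve hangs upright at (238,150) above the empty P3 cup at (247,300). Lower and release, then go to the near-right 50 ml tube (P2).

Scaled: 30 mm is 0.6, 20 mm is 0.4.

```bash
echo '[[[0,0,0.6,0,0,0],[0,0,0.4,0,0,0],[0,0,0.3,0,0,0],[0,0,0.3,0,0,0],[0,0,0.3,0,0,0],[0,0,0.3,0,0,0],[0,0,0,0,0,0],[0,0,0,0,0,0]]]' | python3 -m pendant
echo '[[[0,0,0.2,0,0,0],[0,0,0.12,0,0,0],[0,0,0.07,0,0,0],[0,0,0,0,0,0],[0,0,0,0,0,0]]]' | python3 -m pendant
```

```text
time_s: 13.9
ee_pos: [438.2, -10.6, 130.5]
ee_rot: [-180.0, -0.0, 90.0]
force: [0.4, 0.3, 0.2]
gripper_width: 20.0
gripper_force: 25.0
time_s: 14.4
ee_pos: [437.9, -11.0, 110.9]
ee_rot: [180.0, -0.0, 90.0]
force: [0.3, -0.2, -0.7]
gripper_width: 20.2
gripper_force: 25.0
```

Scaled: 0.4 mm is 0.008.

```bash
echo '[[[0,0,0.008,0,0,0],[0,0,0,0,0,0],[0,0,0,0,0,0],[0,0,0,0,0,0],[0,0,0,0,0,0]]]' | python3 -m pendant 62
echo '[[[0,0,-0.2,0,0,0],[0,0,-0.4,0,0,0],[0,0,-0.6,0,0,0],[0,0,-0.6,0,0,0],[0,0,-0.26,0,0,0],[0,0,0,0,0,0]]]' | python3 -m pendant
echo '[[[-0.72,0.374,0,0,0,0],[-0.71,0.372,0,0,0,0],[0,0,0,0,0,0],[0,0,0,0,0,0],[0,0,0.6,0,0,0],[0,0,0.6,0,0,0],[0,0,0.5,0,0,0],[0,0,0.4,0,0,0]]]' | python3 -m pendant
echo '[[[0,0,0,0,0,0],[0,0,0,0,0,0],[0,0,0,0,0,0]]]' | python3 -m pendant
echo '[[[0,0,0,0,0,0],[0,0,0,0,0,0],[0,0,0,0,0,0],[0,0,0,0,0,0],[0,0,0,0,0,0],[0,0,0,0,0,0],[0,0,0,0,0,0],[0,0,0,0,0,0]]]' | python3 -m pendant 20 25
echo '[[[0,0,-0.2,0,0,0],[0,0,-0.4,0,0,0],[0,0,-0.6,0,0,0],[0,0,-0.6,0,0,0],[0,0,-0.6,0,0,0],[0,0,-0.3,0,0,0],[0,0,0,0,0,0],[0,0,0,0,0,0]]]' | python3 -m pendant
```

```text
time_s: 14.9
ee_pos: [437.9, -11.0, 110.6]
ee_rot: [180.0, -0.0, 90.0]
force: [0.8, -0.4, -0.1]
gripper_width: 57.3
gripper_force: 0.0
time_s: 15.5
ee_pos: [439.3, -11.1, 216.2]
ee_rot: [179.7, 0.0, 90.0]
force: [-0.8, -0.2, -0.5]
gripper_width: 61.9
gripper_force: 0.0
time_s: 16.3
ee_pos: [473.3, -81.0, 106.8]
ee_rot: [-179.8, -0.1, 90.1]
force: [0.2, 0.5, 0.5]
gripper_width: 61.8
gripper_force: 0.0
time_s: 16.6
ee_pos: [475.8, -82.2, 109.7]
ee_rot: [179.9, 0.0, 90.0]
force: [0.1, -0.0, 0.4]
gripper_width: 61.9
gripper_force: 0.0
time_s: 17.4
ee_pos: [475.3, -82.5, 108.8]
ee_rot: [180.0, -0.0, 90.0]
force: [0.0, 1.3, 3.9]
gripper_width: 33.1
gripper_force: 25.0
time_s: 18.2
ee_pos: [474.7, -82.4, 243.1]
ee_rot: [-180.0, -0.0, 90.0]
force: [0.2, -0.6, -1.7]
gripper_width: 33.0
gripper_force: 25.0
```

```bash
echo '[[[0.6,0.02,0,0,0,0],[0.8,0.03,0,0,0,0],[0.8,0.03,0,0,0,0],[0.56,0.024,0,0,0,0],[0,0,0,0,0,0],[0,0,0,0,0,0],[0,0,0,0,0,0]]]' | python3 -m pendant
python3 -c "
from workcell import *;import cv2
cv2.imwrite('pics/s5.png',cv2.resize(grab_frame('side')[100:240,220:400],None,fx=4,fy=4))"
```

```text
time_s: 18.9
ee_pos: [479.9, 54.7, 242.7]
ee_rot: [-179.9, 0.0, 90.0]
force: [-0.2, -0.0, -0.2]
gripper_width: 33.3
gripper_force: 25.0
```

View pics/s5.png

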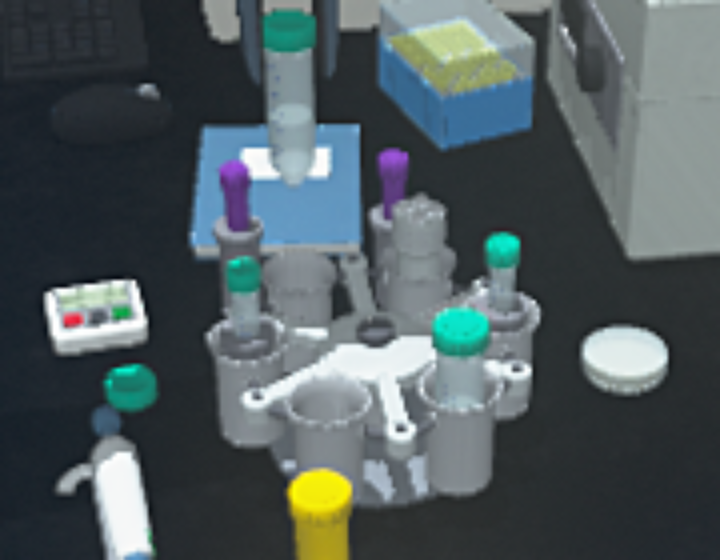

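The sleeve stands in P3 at (244,275), the 50 ml tube hangs upright over P4 at (295,255), and P2 at (330,400) is empty. Lower the tube, release, and return for the micro at (481,-331).

Scaled: 30 mm is 0.6, 20 mm is 0.4.

```bash
echo '[[[0.014,0,0.6,0,0,0],[0,0,0.4,0,0,0],[0,0,0.4,0,0,0],[0,0,0.3,0,0,0],[0,0,0.3,0,0,0],[0,0,0.3,0,0,0],[0,0,0,0,0,0],[0,0,0,0,0,0]]]' | python3 -m pendant
echo '[[[0,0,0.2,0,0,0],[0,0,0.12,0,0,0],[0,0,0.066,0,0,0],[0,0,0,0,0,0],[0,0,0,0,0,0]]]' | python3 -m pendant
echo '[[[0,0,0.008,0,0,0],[0,0,0,0,0,0],[0,0,0,0,0,0],[0,0,0,0,0,0],[0,0,0,0,0,0],[0,0,0,0,0,0]]]' | python3 -m pendant 62
echo '[[[0,0,-0.2,0,0,0],[0,0,-0.4,0,0,0],[0,0,-0.6,0,0,0],[0,0,-0.6,0,0,0],[0,0,-0.3,0,0,0],[0,0,0,0,0,0]]]' | python3 -m pendant
echo '[[[-0.9,0,0,0,0,0],[-0.9,0,0,0,0,0],[-0.9,0,0,0,0,0],[-0.9,0,0,0,0,0],[-0.9,0,0,0,0,0],[-0.9,0,0,0,0,0],[-0.9,0,0,0,0,0],[-0.9,0,0,0,0,0]]]' | python3 -m pendant
echo '[[[-0.53,0.02,0,0,0,0],[0,0,0,0,0,0],[0,0,0,0,0,0],[0,0,0,0,0,0]]]' | python3 -m pendant
```

```text
time_s: 19.75
ee_pos: [480.5, 55.5, 128.7]
ee_rot: [-180.0, -0.0, 89.9]
force: [0.9, -0.0, -0.9]
gripper_width: 33.5
gripper_force: 25.0
time_s: 20.25
ee_pos: [480.4, 56.3, 109.2]
ee_rot: [180.0, -0.0, 90.0]
force: [0.2, -0.8, -0.8]
gripper_width: 33.5
gripper_force: 25.0
time_s: 20.85
ee_pos: [480.4, 56.3, 108.8]
ee_rot: [180.0, -0.0, 90.0]
force: [0.3, 0.5, -0.3]
gripper_width: 62.1
gripper_force: 0.0
time_s: 21.45
ee_pos: [482.0, 56.4, 216.9]
ee_rot: [179.6, -0.0, 90.0]
force: [0.5, 0.0, -0.6]
gripper_width: 62.3
gripper_force: 0.0
time_s: 22.25
ee_pos: [479.5, -305.3, 212.8]
ee_rot: [-179.9, -0.1, 90.0]
force: [1.0, -0.6, -0.6]
gripper_width: 61.8
gripper_force: 0.0
time_s: 22.65
ee_pos: [481.1, -329.0, 213.3]
ee_rot: [-179.9, -0.1, 90.1]
force: [-0.3, 0.3, -0.3]
gripper_width: 62.1
gripper_force: 0.0
```

Scaled: 30 mm is 0.6, 25 mm is 0.5.

```bash
echo '[[[-0.026,0,0.6,0,0,0],[0,0,0.6,0,0,0],[0,0,0.5,0,0,0],[0,0,0.4,0,0,0],[0,0,0.33,0,0,0],[0,0,0,0,0,0],[0,0,0,0,0,0],[0,0,0,0,0,0]]]' | python3 -m pendant
echo '[[[0,0,0,0,0,0],[0,0,0,0,0,0],[0,0,0,0,0,0],[0,0,0,0,0,0],[0,0,0,0,0,0],[0,0,0,0,0,0],[0,0,0,0,0,0],[0,0,0,0,0,0]]]' | python3 -m pendant 20 25
echo '[[[0,0,-0.2,0,0,0],[0,0,-0.4,0,0,0],[0,0,-0.6,0,0,0],[0,0,-0.6,0,0,0],[0,0,-0.6,0,0,0],[0,0,-0.44,0,0,0],[0,0,-0.2,0,0,0],[0,0,0,0,0,0]]]' | python3 -m pendant
echo '[[[0.6,-0.012,0,0,0,0],[0.9,-0.02,0,0,0,0],[0.9,-0.02,0,0,0,0],[0.9,-0.02,0,0,0,0],[0.9,-0.02,0,0,0,0],[0.754,-0.02,0,0,0,0],[0,0,0,0,0,0],[0,0,0,0,0,0]]]' | python3 -m pendant
echo '[[[0,0,0,0,0,0],[0,0,0,0,0,0]]]' | python3 -m pendant
python3 -c "
from workcell import *;import cv2
cv2.imwrite('pics/s6.png',cv2.resize(grab_frame('side')[100:240,220:400],None,fx=4,fy=4))"
```

```text
time_s: 23.45
ee_pos: [482.2, -331.5, 93.6]
ee_rot: [179.9, 0.1, 90.1]
force: [0.3, 0.8, -0.6]
gripper_width: 61.9
gripper_force: 0.0
time_s: 24.25
ee_pos: [481.4, -331.7, 92.5]
ee_rot: [180.0, 0.0, 90.0]
force: [-1.9, -0.6, 2.7]
gripper_width: 34.3
gripper_force: 25.0
time_s: 25.05
ee_pos: [481.9, -331.9, 245.6]
ee_rot: [179.9, 0.1, 90.0]
force: [-0.2, -0.2, -0.6]
gripper_width: 34.3
gripper_force: 25.0
time_s: 25.85
ee_pos: [475.2, -83.3, 243.2]
ee_rot: [-179.9, 0.0, 90.1]
force: [-0.5, -0.2, -0.3]
gripper_width: 34.0
gripper_force: 25.0
time_s: 26.05
ee_pos: [475.7, -85.0, 243.8]
ee_rot: [-179.9, 0.0, 89.9]
force: [0.4, 0.0, -0.1]
gripper_width: 34.3
gripper_force: 25.0
```

View pics/s6.png

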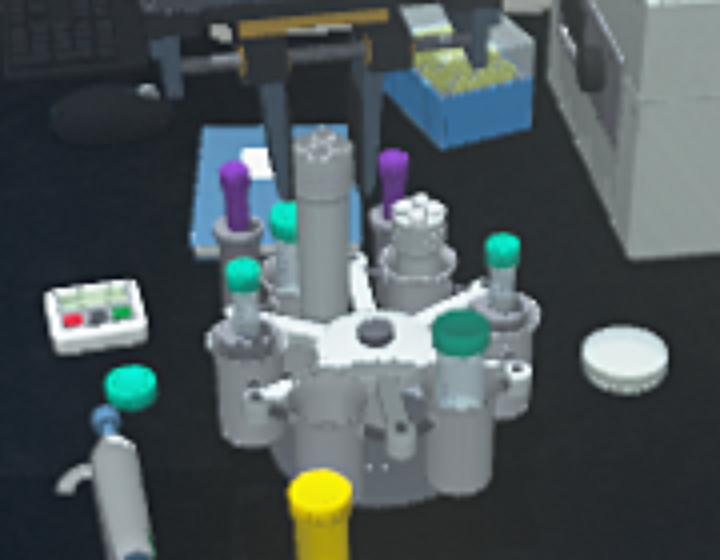

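The micro hangs upright over P2 at (325,230). Correct y by 1.5 mm, lower and release.

Scaled: 20 mm is 0.4, 1.5 mm is 0.03.

```bash
echo '[[[0.03,0,0.4,0,0,0],[0,0,0.4,0,0,0],[0,0,0.4,0,0,0],[0,0,0.4,0,0,0],[0,0,0.4,0,0,0],[0,0,0.3,0,0,0],[0,0,0,0,0,0],[0,0,0,0,0,0]]]' | python3 -m pendant
echo '[[[0,0,0.2,0,0,0],[0,0,0.12,0,0,0],[0,0,0.06,0,0,0],[0,0,0,0,0,0],[0,0,0,0,0,0]]]' | python3 -m pendant
echo '[[[0,0,0.008,0,0,0],[0,0,0,0,0,0],[0,0,0,0,0,0],[0,0,0,0,0,0],[0,0,0,0,0,0],[0,0,0,0,0,0]]]' | python3 -m pendant 62
echo '[[[0,0,-0.2,0,0,0],[0,0,-0.4,0,0,0],[0,0,-0.6,0,0,0],[0,0,-0.6,0,0,0],[0,0,-0.3,0,0,0],[0,0,0,0,0,0]]]' | python3 -m pendant
echo '[[[-0.8,0,0,0,0,0],[-0.8,0,0,0,0,0],[-0.8,0,0,0,0,0],[-0.8,0,0,0,0,0],[-0.8,0,0,0,0,0],[-0.8,0,0,0,0,0],[0,0,0,0,0,0],[0,0,0,0,0,0]]]' | python3 -m pendant
python3 -c "
from workcell import *;import cv2,numpy as np
f=lambda i:cv2.resize(i,None,fx=3.4,fy=3.4,interpolation=cv2.INTER_CUBIC)
a=grab_frame('side');b=grab_frame('top');cv2.imwrite('pics/s7f.png',a);cv2.imwrite('pics/t7f.png',b)
cv2.imwrite('pics/s7.png',np.hstack([f(a[130:245,255:370]),f(b[145:260,270:385])]))"
```

```text
time_s: 26.9
ee_pos: [476.0, -83.0, 129.5]
ee_rot: [180.0, -0.0, 89.9]
force: [-0.3, -0.3, -1.9]
gripper_width: 33.9
gripper_force: 25.0
time_s: 27.4
ee_pos: [475.9, -82.4, 110.4]
ee_rot: [180.0, -0.0, 90.0]
force: [0.0, -0.8, -0.2]
gripper_width: 34.4
gripper_force: 25.0
time_s: 28.0
ee_pos: [475.8, -82.4, 110.0]
ee_rot: [180.0, -0.0, 90.0]
force: [0.1, 0.4, 0.4]
gripper_width: 62.1
gripper_force: 0.0
time_s: 28.6
ee_pos: [477.4, -82.7, 217.9]
ee_rot: [179.6, 0.1, 90.0]
force: [-0.1, -0.3, -0.1]
gripper_width: 61.8
gripper_force: 0.0
time_s: 29.4
ee_pos: [475.0, -322.4, 213.6]
ee_rot: [-179.9, -0.1, 89.9]
force: [-0.8, -0.3, -1.1]
gripper_width: 62.0
gripper_force: 0.0
```

View pics/s7.png

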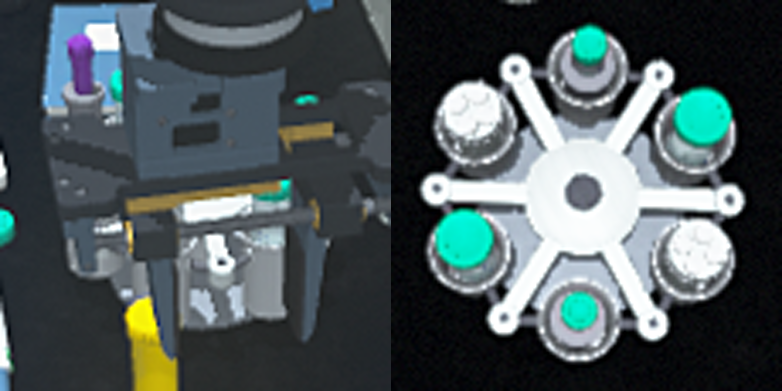

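The top view shows each kind in opposite cups. The arm blocks the side view, so I'll move it clear and check the heights.

Scaled: 45 mm is 0.9.

```bash
echo '[[[0.9,0,0,0,0,0],[0.9,0,0,0,0,0],[0.9,0,0,0,0,0],[0.9,0,0,0,0,0],[0.9,0,0,0,0,0],[0.9,0,0,0,0,0],[0.9,0,0,0,0,0],[0.9,0,0,0,0,0]]]' | python3 -m pendant
echo '[[[0.9,0,0,0,0,0],[0.9,0,0,0,0,0],[0.9,0,0,0,0,0],[0.9,0,0,0,0,0],[0,0,0,0,0,0],[0,0,0,0,0,0]]]' | python3 -m pendant
python3 -c "
from workcell import *;import cv2
cv2.imwrite('pics/s8.png',cv2.resize(grab_frame('side')[140:230,255:370],None,fx=5,fy=5,interpolation=cv2.INTER_CUBIC))"
```

```text
time_s: 30.3
ee_pos: [474.5, 40.6, 215.2]
ee_rot: [180.0, -0.0, 90.1]
force: [1.1, -0.2, 0.1]
gripper_width: 62.1
gripper_force: 0.0
time_s: 30.9
ee_pos: [474.3, 218.9, 214.8]
ee_rot: [-180.0, 0.0, 90.2]
force: [0.1, 0.6, -0.3]
gripper_width: 62.0
gripper_force: 0.0
```

View pics/s8.png

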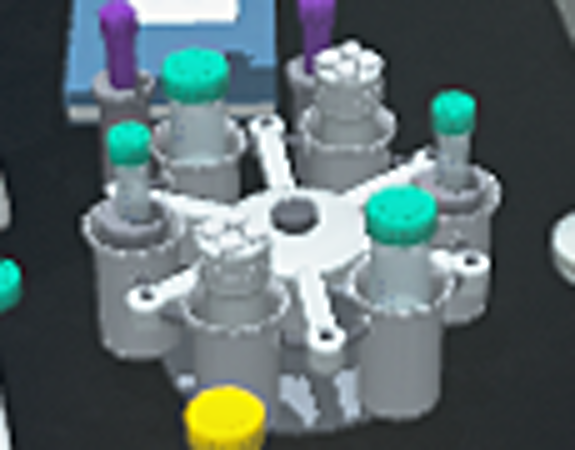

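```bash
python3 - <<'E'
from h import *
t=lambda p:((p[0]-391+.5)/3.4-.5+270,(p[1]+.5)/3.4-.5+145)
s=lambda p:((p[0]+.5)/5-.5+255,(p[1]+.5)/5-.5+140)
for n,a,b in(("S3",(129,133),(580,310)),("T4",(196,67),(464,238)),("M2",(232,237),(699,247))):
    x,r=tri(s(a),t(b)); print(n,x.round(1),round(r,1),np.hypot(*(x[:2]-[517.5,-15])).round(1))
E
```

```text
S3 [437.9 -11.8 147.7] 1.5 79.7
T4 [481.   56.2 138. ] 1.7 80.0
M2 [476.3 -82.6 130.8] 0.1 79.2
```

Tops at 147.7, 138.0 and 130.8 mm and 79–80 mm from the axis, so all three moved loads are fully down and centred.

```bash
python3 -c "
from workcell import *
print(job_done())"
```

```text
the job is handed in; nothing more can be done
None
```

The job is handed in at about 31 s of the 102 s allowed: each pair of loads now sits in opposite rotor cups, upright and fully down by my last camera measurements, though the hand-in reported no pass or fail.

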